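Take and lock the sill-to-stop measure with a retractable rule

TASK

Take the yellow retractable rule from its sloping rest, hook its end over the far side of the brass-topped sill (the side away from the stop bar), and draw the case back against the spring until it can be set down flat and square behind the low steel stop bar, where the spring holds its nose snug against the bar. Then press the red lock button on the case fully down so that the measure stays, let go, and leave the other goods on the counter undisturbed.

Things in the scene. Friction and masses are not known exactly. Their poses are not given: they have to be found in the camera images.
- rule: retractable rule: yellow case, black sides, 130 long (x) x 40 wide (y) x 66 high (z); 0.37 to 0.49 kg. Origin: centre of its underside; x points out of the nose (where the blade leaves), z out of its top. Grip it across the width. It starts in the rest, nose up, x 40 degrees above level. The rigid blade (24 wide, 3 thick) leaves the nose 36 above the underside and carries the hook
- rule_front (a point): foot of the nose: on the case's front face at its underside, middle of the width (65 mm ahead of the origin of the rule)
- rule_hook (a point): lowest point of the inner face (it looks back at the case) of the hook, a plate 32 wide, 4 thick, that hangs from the blade's end to 6 above the level of the case's underside (30 below the blade); mid-width. With the blade fully in it is 30 ahead of the nose, 95 ahead of the rule's origin; it moves with the blade
- rule_blade (a joint): how far the blade is drawn out (m), 0 fully in to 0.092; a spring draws it in with 3 N at 0 and 5.5 N fully out
- rule_lock (a joint): red lock button on the case: 0 up (unlocked) to 0.007 fully down (locked). It takes about 5 to 12 N and stays where it is left; its pawl drops into teeth on the blade when the blade is drawn out 35 to 88 mm, pushing it at most 3 mm further out
- lock_top (a point): middle of the red button's top face (26 x 24 mm), 25 mm ahead of the rule's origin and 80 above the underside; the button stands 14 mm proud of the case's top and is pressed down towards it
- rest: fixed oak rest with a 40 degree slope that rises along its x axis; the rule lies on the slope, tail against a 16 mm high ledge at the low end, between cheeks 8 high and 1 to 2 mm off its sides. Origin: underside of the base, centre; base 150 x 80, about 110 high
- sill: fixed upright oak strip with brass top, 8 thick (x from -8 to 0), 120 long (y), 31 high. Origin: foot of its far face, which is the face the hook must bear on; x points away from the stop bar, towards the side where the hook goes
- sill_edge (a point): top edge of the sill's far face, mid-length, 31 above the counter
- stop: fixed steel stop bar, 12 thick (x from 0 to 12), 120 long (y), 10 high, parallel to the sill, 75 to 110 mm from it on its -x side. Origin: foot of the face turned away from the sill, against which the rule's nose rests at the end; x points to the sill
- stop_face (a point): top edge of that face of the stop bar, mid-length, 10 above the counter
- cleat_a: bystander: chromed horn cleat, 134 long, 49 high; origin at the centre of its underside. Leave it alone
- cleat_b: bystander: second chromed horn cleat, as cleat_a; origin at the centre of its underside. Leave it alone
- fid: bystander: bronze fid (tapered spike) 165 long, 28 thick, lying; origin at the centre of its underside. Leave it alone
- mirror: bystander: brass sextant mirror frame standing on its foot, 50 x 80, 88 high; origin at the centre of its underside. Leave it alone
- nail_lid: bystander: copper nail box lid, 130 x 90 x 16, lying rim down; origin at the centre of its underside. Leave it alone
- jar: bystander: amber glass jar with brass cap, 68 diameter, 100 high; origin at the centre of its underside. Leave it alone
Not all that is in view belongs to the job. Several things look just like the sill: the one meant starts farthest to the robot's right.

How it is judged:
By the outcome, as a careful person would: the job done as asked, in the order asked, and still so for the second after the job is handed in, with the robot touching nothing.
It also fails if it takes over 48 s, if anything falls off the work surface, if the arm or the gripper's body presses on something with over 40 N, if the wrist force passes 120 N, or if a joint passes its speed limit or range.

ROBOT

A 7-joint arm with a two-finger parallel gripper is mounted at the origin on the work surface. World frame = base frame: x ahead of the robot, y to its left, z up, the work surface at z = 0. Lengths are in m, angles in rad, forces in N, time in s.
With the tool pointing down it reaches from about 0.425 to 0.925 m from the base axis. Payload 6.8 kg.
Tool frame: the origin (TCP) lies on the centre line of the jaws, within the pads' length; the fingertips stand 8 mm ahead of it and the grasp point (between the pads) lies 11 mm behind it; z points along the fingers, y is the line along which they close (so a half turn about z gives the same grasp; the last joint's range is limited). The gripper opens to 85 mm and grips with 20 to 120 N. Pads are 22 mm wide; open, the fingers measure 114 mm over their backs; the gripper's body (76 mm by 85 mm) begins 54 mm behind the grasp point. The pads swing forward as they close: fully open they stand 13 mm farther back than shut.
Start: joints at [1.121, 0.477, 0.022, 1.555, -0.011, 1.109, -0.083], TCP at [0.226, -0.636, 0.239] pointing down, gripper open.
Joint ranges: [-2.96, 2.96], [-0.34, 2.1], [-1.41, 1.46], [0.24, 2.44], [-1.37, 4.51], [0.17, 1.92], [-2.96, 2.96]. Speed limits (rad/s): [2.39, 2.39, 3.14, 3.14, 3.14, 3.14, 3.14].

INTERFACE

Orientations are given as a rotation vector (axis times angle).
In Python, from cell import reach, servo_line, set_joints, command_gripper, wait, solve_ik, camera, camera_params, MotionError, finish_job, current_time_s, current_joints, current_dq, current_effort, current_tcp_pos, current_tool_rot, current_wrist_force, current_ft_torque, current_opening, current_gripper_force gives the robot as it stands. Calls block until the motion is done:
- reach(position, orientation): joint-space move of the TCP to a pose.
- servo_line(position, velocity=0.15, ori=None, threshold=None): straight line of the TCP; ori=None keeps the orientation; velocity is the mean speed in m/s. With threshold (N) it stops when the force on the tool has changed by that much, and returns True; else False.
- set_joints(angles): joint-space move.
- command_gripper(opening, effort=None): finger opening in m; effort is the grip in N (None keeps the last); returns when the fingers have stopped.
- wait(seconds).
- solve_ik(position, orientation): joint angles nearest the present ones, or None.
- camera(name): name is "scene" or "top" or "wrist"; returns the picture (400x640x3 uint8, blue, green, red); there is no depth.
- camera_params(name): a dict with "camera_matrix" (3x3 intrinsics, pixels), "position" and "attitude" of the camera in the world; the wrist camera has in their place "tool_from_camera" (4x4, takes a point from camera to tool coordinates, whose origin is the TCP and whose axes are the flange's). Camera axes: x right, y down, z forward; pixel columns grow to the right and rows downward; lengths in m; the calibration is good to about 2 mm. A picture is of the moment at which its call begins: read the wrist's pose just before it. camera_params takes no time and is no camera call.
A pose or a line that the arm cannot do raises MotionError and nothing moves.
- finish_job(): hands the job in; it is judged then, once.
Readings, each from a call of its own:
- current_time_s(): time.
- current_joints(): joint angles.
- current_dq(): joint speeds.
- current_effort(): joint torques, N m.
- current_tcp_pos(): TCP position.
- current_tool_rot(): TCP orientation.
- current_wrist_force(): force on the tool from outside, world axes, zero at the start.
- current_ft_torque(): the same for the moment, N m.
- current_opening(): finger opening in m.
- current_gripper_force(): force on a finger pad.
Only numpy, scipy, OpenCV 4.12 (cv2) and the standard library are available. Lean on these libraries where they do the work, as an engineer would, in place of code of your own. Each camera call takes 0.05 s, during which the arm holds its last target. There are 200 camera calls.

## Working session

There is one attempt and no reset: what is moved stays moved. The work goes in short steps, each a Python script; the robot and the scene stay as the last script left them, time stands still between calls to the robot, and variables do not carry over. Pictures are saved under pics/ and viewed, at most 10 in all, crops included, and the job is handed in when it is done.

```bash
mkdir -p pics; ls
cat > h.py <<'E'
import numpy as np, cv2
from cell import *
from scipy.spatial.transform import Rotation as R
def cam(n):
    p=camera_params(n); K=np.array(p["camera_matrix"]); 
    if n=="wrist": return K,None,None
    a=np.array(p["attitude"],float)
    M=a if a.shape==(3,3) else (R.from_rotvec(a).as_matrix() if a.size==3 else None)
    return K,np.array(p["position"]),M
def ray(n,px,z):
    K,t,M=cam(n); d=M@np.linalg.solve(K,[px[0],px[1],1]); return t+d*(z-t[2])/d[2]
def proj(n,P):
    K,t,M=cam(n); q=(np.atleast_2d(P)-t)@M@K.T; return q[:,:2]/q[:,2:]
E
python3 - <<'E'
from h import *
for n in("scene","top"):
    print(camera_params(n)); cv2.imwrite(f"pics/{n}0.png",camera(n))
print(camera_params("wrist"))
print(current_tool_rot(),current_time_s())
E
```

```text
pics
{'camera_matrix': array([[402.17665049,   0.        , 314.38897655],
       [  0.        , 402.17665049, 200.42978735],
       [  0.        ,   0.        ,   1.        ]]), 'position': array([0.82025779, 0.68691838, 0.61391329]), 'attitude': array([-0.56276571, -2.53822997,  1.37744118])}
{'camera_matrix': array([[395.70070652,   0.        , 319.33239352],
       [  0.        , 395.70070652, 200.63622075],
       [  0.        ,   0.        ,   1.        ]]), 'position': array([0.3463125 , 0.00517251, 1.15256107]), 'attitude': array([-2.13427603,  2.1630856 , -0.12415498])}
{'camera_matrix': array([[320.53728788,   0.        , 316.69884912],
       [  0.        , 320.53728788, 201.71148421],
       [  0.        ,   0.        ,   1.        ]]), 'tool_from_camera': array([[-7.61815389e-04, -9.61228789e-01, -2.75751039e-01,
         7.01230248e-02],
       [ 9.99999697e-01, -6.87678641e-04, -3.65542236e-04,
         6.29547775e-04],
       [ 1.61741621e-04, -2.75751234e-01,  9.61229021e-01,
        -1.35588621e-01],
       [ 0.00000000e+00,  0.00000000e+00,  0.00000000e+00,
         1.00000000e+00]])}
[-3.09427170e+00 -5.33974538e-01  6.39077274e-04] 0.1
```

View pics/top0.png

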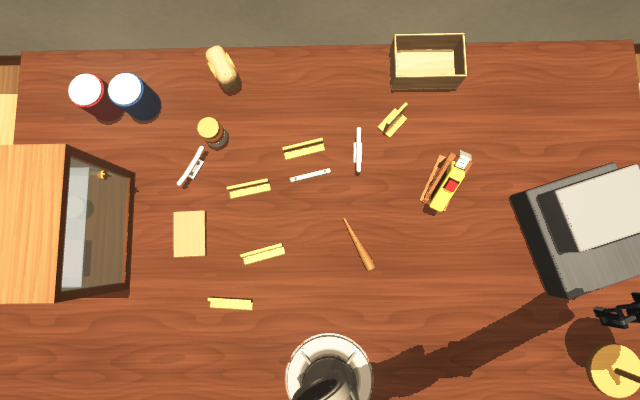

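View pics/scene0.png

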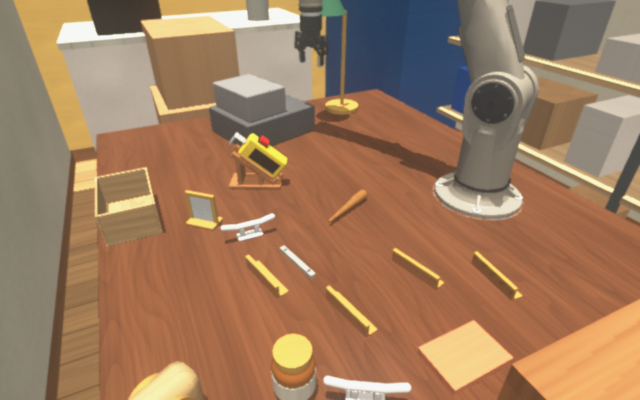

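The top view shows the robot at the bottom, with its right at image right. Four strips look like the sill: (304,148), (249,188), (263,254) and (231,303). The one at (304,148) is farthest right, and it lies about 27 px (80 mm) from the parallel steel bar at (310,175), so it fits. The rule is at (450,185), nose up towards (463,160). I'll confirm with enlarged crops.

Run:
```python
from h import *
im=cv2.imread("pics/top0.png"); s=cv2.imread("pics/scene0.png")
def crop(i,x,y,w,h,k):
    return cv2.resize(i[y:y+h,x:x+w],None,fx=k,fy=k,interpolation=cv2.INTER_CUBIC)
a=crop(im,275,132,65,55,6); b=crop(im,415,145,65,55,6)
c=crop(s,235,235,145,105,390/145); d=crop(s,215,120,85,75,390/85)
h=min(c.shape[0],d.shape[0],260)
o=np.vstack([np.hstack([a,b]),np.hstack([c[:h,:390],d[:h,:390]])]); print(o.shape)
cv2.imwrite("pics/c1.png",o)
for n,p,z in(("top",(304,145),.031),("top",(310,175),.01),("top",(450,185),.08),("top",(463,158),.13)): print(p,ray(n,p,z).round(3))
```

```text
(590, 780, 3)
(304, 145) [0.656 0.062 0.031]
(310, 175) [0.571 0.046 0.01 ]
(450, 185) [ 0.523 -0.339  0.08 ]
(463, 158) [ 0.586 -0.361  0.13 ]
```

View pics/c1.png

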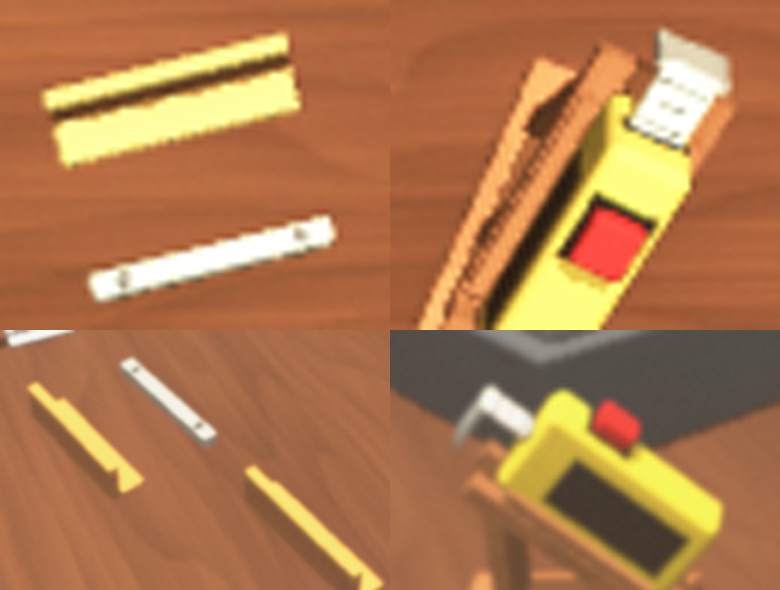

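The crops confirm it. The upper-left crop shows the brass-topped sill (43..290 × 35..165), with the drilled steel bar parallel to it. The rule lies nose-up in the rest, with the hook at the upper right. I'll take close wrist views of both places.

```bash
cat >> h.py <<'E'
import json
def wshot(name):
    T=np.eye(4);T[:3,:3]=R.from_rotvec(current_tool_rot()).as_matrix();T[:3,3]=current_tcp_pos()
    im=camera("wrist"); p=camera_params("wrist"); W=T@np.array(p["tool_from_camera"])
    cv2.imwrite(f"pics/{name}.png",im); json.dump(W.tolist(),open(f"pics/{name}.json","w"))
_c=cam
def cam(n):
    if n in("scene","top"): return _c(n)
    W=np.array(json.load(open(f"pics/{n}.json"))); return np.array(camera_params("wrist")["camera_matrix"]),W[:3,3],W[:3,:3]
E
python3 - <<'E'
from h import *
reach([0.50,-0.34,0.30],[np.pi,0,0]); wshot("w_rest"); print(current_time_s())
reach([0.57,0.05,0.20],[np.pi,0,0]); wshot("w_sill"); print(current_time_s(),current_tcp_pos())
E
```

```text
1.6583
3.2167 [0.57049565 0.0481291  0.20028319]
```

View pics/w_rest.png

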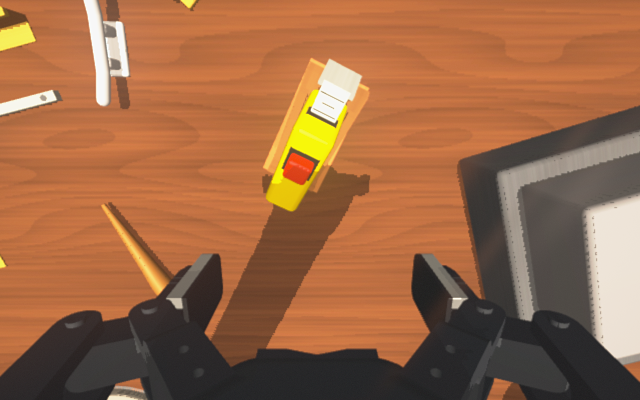

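View pics/w_sill.png

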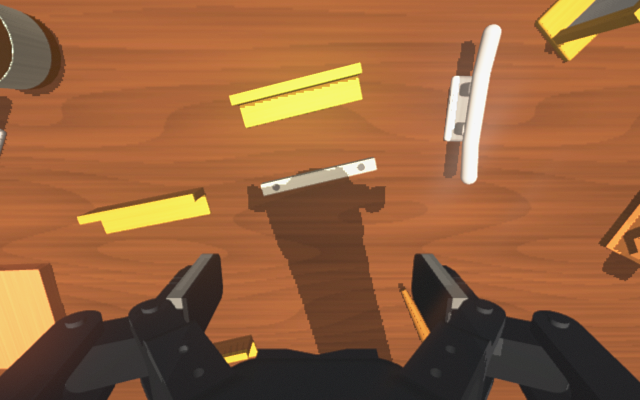

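The wrist views show these points:
- **Sill:** its top strip runs from (230,99) to (362,67), with a brass foot on the stop side down to (246,127).
- **Stop:** it runs from (262,191) to (376,163).
- **Rule:** the hook is at (326,60)–(362,77), the button at (299,166) and the tail at (280,205).

Next I fit the lines and the rule pose.

```bash
cat >> h.py <<'E'
def tri(obs):
    A=[];b=[]
    for n,px in obs:
        K,t,M=cam(n); d=M@np.linalg.solve(K,[*px,1]); d/=np.linalg.norm(d); Q=np.eye(3)-np.outer(d,d); A.append(Q); b.append(Q@t)
    A=np.vstack(A);b=np.hstack(b); x,r,_,_=np.linalg.lstsq(A,b,rcond=None); return x,float(np.sqrt(r[0])) if len(r) else 0
E
python3 - <<'E'
from h import *
T=lambda x,y:(x/6+275,y/6+132)
for nm,w,t in(("sill far L",(230,97),T(42,93)),("sill far R",(361,64),T(288,34)),("flange near L",(246,127),T(65,167)),("flange near R",(362,97),T(300,105)),
  ("stop near L",(263,196),T(97,300)),("stop near R",(377,168),T(335,238)),("stop far L",(261,186),T(89,276)),("stop far R",(375,158),T(329,215))):
    x,r=tri([("w_sill",w),("top",t)]); print(nm,x.round(4),round(r,4))
im=cv2.imread("pics/w_sill.png").astype(int)
B,G,Rr=im[...,0],im[...,1],im[...,2]
yel=(Rr>170)&(G>150); 
def edge(mask,cols,r0,r1,first=True):
    P=[]
    for c in cols:
        k=np.flatnonzero(mask[r0:r1,c])
        if len(k): P.append((c,r0+(k[0]-.5 if first else k[-1]+.5)))
    P=np.array(P); f=np.polyfit(P[:,0],P[:,1],1); e=P[:,1]-np.polyval(f,P[:,0]); f=np.polyfit(P[abs(e)<1,0],P[abs(e)<1,1],1); return f,abs(e).mean()
f,e=edge(yel,range(240,355),50,135); print("sill px",f,e)
a,b=[ray("w_sill",(c,np.polyval(f,c)),.031) for c in(235,358)]; print("sill line",a,b,"angle of normal deg",np.degrees(np.arctan2(-(b-a)[0],-(b-a)[1]))); n=np.array([-(b-a)[1],(b-a)[0]]);n/=np.linalg.norm(n[:2]);print(n)
st=(B>110)
g,e=edge(st,range(270,372),145,205,False); print("stop px",g,e)
c,d=[ray("w_sill",(q,np.polyval(g,q)),.010) for q in(264,376)]; print("stop near line",c,d)
n2=np.array([-(d-c)[1],(d-c)[0]]);n2/=np.linalg.norm(n2); print(n2,"D",(a-c)[:2]@n,(b-c)[:2]@n)
for q in((230,98),(361,65),(263,196),(377,168)): print(q,ray("w_sill",q,.031 if q[1]<120 else .01).round(4))
s=cv2.imread("pics/w_rest.png")[48:218,252:382]; cv2.imwrite("pics/c2.png",cv2.resize(s,None,fx=3.5,fy=3.5,interpolation=cv2.INTER_CUBIC))
E
```

```text
sill far L [0.6522 0.1276 0.0213] 0.0011
sill far R [0.6816 0.0061 0.0141] 0.0001
flange near L [ 0.623   0.1205 -0.0116] 0.0024
flange near R [ 6.534e-01  4.000e-04 -1.510e-02] 0.0004
stop near L [0.5519 0.1035 0.004 ] 0.0024
stop near R [ 0.5815 -0.0159  0.001 ] 0.0003
stop far L [0.5635 0.106  0.0053] 0.0007
stop far R [ 0.5925 -0.0129  0.0036] 0.0001
sill px [ -0.25453326 153.174639  ] 0.25284277769582003
sill line [0.65530496 0.12101243 0.031     ] [0.68107652 0.01091739 0.031     ] angle of normal deg -13.174840949472944
[0.97367908 0.22792334]
stop px [-2.23459296e-01  2.53755959e+02] 0.30567573168107104
stop near line [0.5551797  0.10301255 0.01      ] [ 0.58138841 -0.0134259   0.01      ]
[0.97559171 0.2195924 ] D 0.10159246107462658 0.10159246107462658
(230, 98) [0.6513 0.1258 0.031 ]
(361, 65) [0.6787 0.0082 0.031 ]
(263, 196) [0.5538 0.1041 0.01  ]
(377, 168) [ 0.5832 -0.0144  0.01  ]
```

View pics/c2.png

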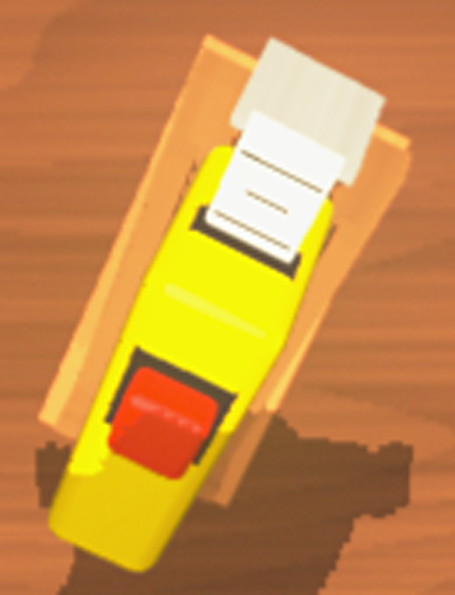

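The rule crop (3.5×, origin 252,48) shows these points:
- **Hook plate corners:** (272,38), (385,100), (350,185), (232,122).
- **Blade at nose:** (208,222), (290,262).
- **Button front base:** (142,365), (218,395), and its rear top edge at (108,445), (180,478).
- **Tail top edge:** (50,525), (140,572).

I fit the rule's pose to these.

```bash
cat > fit.py <<'E'
from h import *
from scipy.optimize import least_squares
def rot(yaw,pitch): return R.from_euler("ZY",[yaw,-pitch],degrees=True).as_matrix()
W=lambda x,y:(252+x/3.5,48+y/3.5); C=lambda x,y:(415+(x-390)/6,145+y/6)
obs=[("w_rest",W(272,38),(99,16,6),1),("w_rest",W(385,100),(99,-16,6),1),("w_rest",W(350,185),(99,-16,37.5),1),("w_rest",W(232,122),(99,16,37.5),1),
("w_rest",W(208,222),(65,12,37.5),.7),("w_rest",W(290,262),(65,-12,37.5),.7),("w_rest",W(142,365),(38,12,66),.7),("w_rest",W(218,395),(38,-12,66),.7),
("w_rest",W(108,445),(12,12,80),1),("w_rest",W(180,478),(12,-12,80),1),("w_rest",W(50,525),(-65,20,63),.5),("w_rest",W(140,572),(-65,-20,63),.5),
("top",C(660,30),(99,16,6),.7),("top",C(732,60),(99,-16,6),.7)]
def res(p,ret=0):
    M=rot(p[3],40); r=[(proj(n,np.array(p[:3])+M@(np.array(q)/1e3))[0]-px)*w for n,px,q,w in obs]
    return np.array(r) if ret else np.ravel(r)
s=least_squares(res,[.53,-.34,.05,-25],loss="soft_l1",x_scale=[.01,.01,.01,1])
if __name__=="__main__":
    print(s.x.round(4)); print(res(s.x,1).round(1).tolist())
E
python3 - <<'E'
from fit import *
print(s.x.round(4)); print(res(s.x,1).round(1).tolist())
o,M=s.x[:3],rot(s.x[3],40)
print("tail low",o+M@[-.065,0,0],"hook",o+M@[.095,0,.006])
for m in(0,np.pi):
  RT=M@R.from_rotvec([np.pi,0,0]).as_matrix()@R.from_rotvec([0,0,m]).as_matrix(); rv=R.from_matrix(RT).as_rotvec()
  for h in(.11,.029): q=solve_ik(o+M@[0,0,h],rv); print(h,q)
  rv=R.from_matrix(rot(13,0)@R.from_rotvec([np.pi,0,0]).as_matrix()@R.from_rotvec([0,0,m]).as_matrix()).as_rotvec()
  for p in([.65-.1,.05,.1],[.50,.03,.029]): print(p,solve_ik(p,rv))
E
```

```text
[  0.5394  -0.3364   0.0543 -26.0959]
[[-0.3, 2.6], [-1.2, 1.4], [1.4, -2.8], [1.5, -2.2], [-0.2, -0.0], [-0.5, 0.1], [0.5, -1.7], [1.2, -0.0], [-1.4, 0.4], [-0.0, 1.3], [-0.9, -0.2], [1.3, -0.1], [-0.9, -0.3], [-1.5, -0.3]]
tail low [ 0.49472711 -0.31454494  0.01253693] hook [ 0.60133606 -0.36676262  0.11997921]
0.11 [0.25489201 0.28618303 0.23918943 2.41987477 3.41130928 0.26575829
 1.28942244]
0.029 [0.26781311 0.49890098 0.23364497 2.33114433 3.39817242 0.3904808
 1.27526187]
[0.55, 0.05, 0.1] [ 0.00946101  0.46751045 -0.26852504  1.95343826  0.17766243  0.74306475
 -1.70677826]
[0.5, 0.03, 0.029] [ 0.00459786  0.5207843  -0.23232034  2.10426105  0.22493074  0.53939445
 -1.73557391]
0.11 [ 1.08490446  0.35519665 -0.69765393  2.36935287  2.40203127  0.2921679
 -0.73398089]
0.029 [ 0.90588961  0.53361723 -0.52102117  2.28986568  2.59052088  0.39036807
 -0.89364933]
[0.55, 0.05, 0.1] [ 0.64560649  0.78812982 -1.1893642   1.91362683  0.85231657  1.06371727
  0.88265711]
[0.5, 0.03, 0.029] [ 0.70131033  0.88475722 -1.19432394  2.06190222  1.03786031  0.98891645
  0.73605684]
```

```bash
cat >> fit.py <<'E'
o,M=s.x[:3],rot(s.x[3],40)
FL=R.from_rotvec([np.pi,0,0]).as_matrix()
def tool(Mr,m=0): return R.from_matrix(Mr@FL@R.from_rotvec([0,0,m]).as_matrix()).as_rotvec()
E
python3 - <<'E'
from fit import *
print(current_joints())
f=lambda q: None if q is None else np.round(q,2)
for m in(0,np.pi):
  rv=tool(M,m); G=o+M@[0,0,.029]
  for d in([0,0,0],M@[0,0,.075],[0,0,.06],[0,0,.12],[0,0,.2],[.1,0,.12],M@[0,0,.07]+[0,0,.1]): print(np.round(d,2),f(solve_ik(G+d,rv)))
E
```

```text
[-1.00597723e-03  3.62825554e-01 -2.41362771e-01  1.83261480e+00
  1.04897462e-01  9.57908497e-01 -1.86119601e+00]
[0 0 0] [0.27 0.5  0.23 2.33 3.4  0.39 1.28]
[-0.04  0.02  0.06] [0.26 0.3  0.24 2.41 3.41 0.28 1.29]
[0.   0.   0.06] [0.44 0.35 0.02 2.3  3.2  0.2  1.51]
[0.   0.   0.12] [-0.11  0.26  0.66  2.29  4.34  0.19  0.33]
[0.  0.  0.2] [ 0.56  0.1  -0.1   2.18  0.04  0.17 -1.6 ]
[0.1  0.   0.12] [ 1.33  0.73 -1.29  2.02  1.62  0.71 -2.91]
[-0.04  0.02  0.15] [ 1.55  0.27 -1.18  2.26  1.35  0.24 -2.81]
[0 0 0] [ 0.91  0.53 -0.52  2.29  2.59  0.39 -0.89]
[-0.04  0.02  0.06] [ 1.05  0.36 -0.66  2.37  2.44  0.3  -0.78]
[0.   0.   0.06] [ 1.08  0.44 -0.72  2.26  2.19  0.3  -0.5 ]
[0.   0.   0.12] [ 1.14  0.31 -0.77  2.22  1.67  0.2  -0.01]
[0.  0.  0.2] [ 0.15  0.08  0.33  2.2  -0.22  0.17  1.79]
[0.1  0.   0.12] [ 0.7   0.37 -0.39  2.06  1.41  0.19  0.16]
[-0.04  0.02  0.15] [ 1.55  0.27 -1.18  2.26  1.35  0.24  0.33]
```

Run:
```python
from fit import *
rv=tool(M,np.pi); G=o+M@[0,0,.029]
reach(G+M@[0,0,.07]+[0,0,.1],rv); print(current_time_s(),current_joints().round(2))
reach(G+M@[0,0,.078],rv); print(current_time_s(),current_joints().round(2)); wait(.2)
wshot("w_pre"); print(current_tcp_pos()-G-M@[0,0,.078])
cv2.imwrite("pics/w_pre_c.png",cv2.resize(cv2.imread("pics/w_pre.png")[0:400,160:480],None,fx=1.5,fy=1.5,interpolation=cv2.INTER_CUBIC))
```

```text
5.1167 [ 1.55  0.27 -1.18  2.26  1.35  0.24  0.33]
5.95 [ 1.27  0.43 -0.92  2.36  2.2   0.37 -0.48]
[ 0.00017047 -0.00045725  0.00065261]
```

View pics/w_pre_c.png

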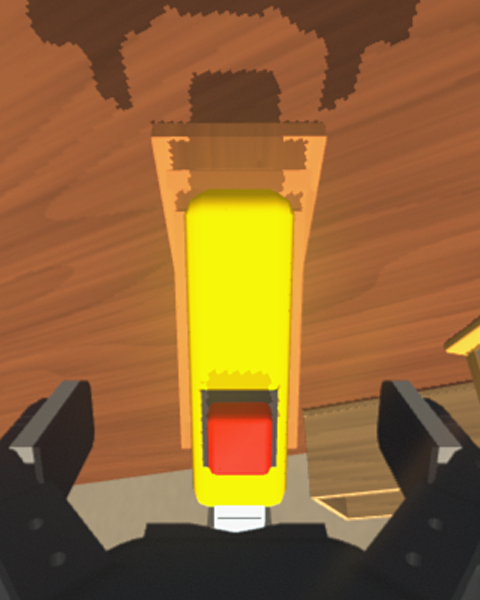

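The pregrasp view is centred well. The case sides are at X 186/293, the button at 208–272 × 412–475, and the tail at Y≈198. I'll refit with these points, then grasp.

```bash
cat > fit2.py <<'E'
from fit import *
import fit
P=lambda x,y:(160+x/1.5,y/1.5)
fit.obs+=[("w_pre",P(209.5,475),(38,-12,80),1),("w_pre",P(271.5,475),(38,12,80),1),("w_pre",P(208,413),(12,-12,80),1),("w_pre",P(272,413),(12,12,80),1),
("w_pre",P(186.5,196),(-65,-20,62),1),("w_pre",P(293,196),(-65,20,62),1),("w_pre",P(197,504),(65,-19,62),.5),("w_pre",P(284,504),(65,19,62),.5)]
s2=least_squares(res,s.x,loss="soft_l1",x_scale=[.01,.01,.01,1])
o,M=s2.x[:3],rot(s2.x[3],40)
E
python3 - <<'E'
from fit2 import *
print(s.x.round(4),s2.x.round(4)); print(res(s2.x,1)[14:].round(1).tolist(), abs(res(s2.x)[:28]).max())
rv=tool(M,np.pi)
reach(o+M@[0,0,.107],rv)
print(servo_line(o+M@[0,0,.029],.08,threshold=15), current_wrist_force().round(1))
command_gripper(.03,40); print(current_opening(),current_gripper_force(),current_wrist_force().round(1),current_time_s(),current_joints().round(2))
E
```

```text
[  0.5394  -0.3364   0.0543 -26.0959] [  0.5406  -0.336    0.0632 -26.3823]
[[-1.2, 0.2], [0.0, 0.2], [-0.8, 0.1], [0.8, 0.2], [-1.6, -2.7], [2.9, -2.5], [-0.9, -0.2], [-0.3, -0.1]] 4.583140550787235
False [ 0.3 -0.4 -0.1]
0.03960591817031684 40.28984248638153 [-4.2  0.7  5.1] 8.0583 [ 1.18  0.62 -0.87  2.27  2.25  0.49 -0.46]
```

```bash
cat >> h.py <<'E'
yaw=13.0; u=np.array([np.cos(np.radians(yaw)),np.sin(np.radians(yaw)),0]); SILL=np.array([.665,.067,0]); STOP=np.array([.5685,.0449,0])
E
python3 - <<'E'
from fit2 import *
f=lambda q: None if q is None else np.round(q,2)
rv=tool(M,np.pi); n=M@[0,0,1]
servo_line(o+n*.054,.06); 
p=current_tcp_pos()
try: servo_line(p+[0,0,.09],.12)
except MotionError as e: print("lift",e)
print(current_time_s(),current_joints().round(2),current_opening(),current_wrist_force().round(2),current_ft_torque().round(2))
rl=tool(rot(yaw,0),np.pi)
for z in(.16,.08,.03): print(z,f(solve_ik(SILL+u*(-.083)+[0,0,z+.029],rl)))
for z in(.02,.0): print(z,f(solve_ik(STOP+u*(-.068)+[0,0,z+.029],rl)))
E
```

```text
9.525 [ 1.1   0.28 -0.72  2.26  1.78  0.18 -0.14] 0.03930610563585463 [-0.56 -0.45 -3.4 ] [0.57 1.12 0.03]
0.16 [ 0.48  0.54 -0.91  1.78  0.49  1.06  1.2 ]
0.08 [ 0.39  0.61 -0.78  1.84  0.54  0.91  1.16]
0.03 [ 0.33  0.66 -0.69  1.87  0.57  0.82  1.13]
0.02 [ 0.4   0.58 -0.72  2.07  0.6   0.71  1.08]
0.0 [ 0.4   0.63 -0.74  2.07  0.67  0.69  1.02]
```

Run:
```python
from fit2 import *
rl=tool(rot(yaw,0),np.pi)
reach(SILL+u*(-.083)+[0,0,.13+.029],rl); wait(.3)
print(current_time_s(),current_tcp_pos(),current_joints().round(2),current_opening())
a=camera("top"); b=camera("scene"); cv2.imwrite("pics/t1.png",a); cv2.imwrite("pics/s1.png",b)
c=lambda i,x,y,w,h,k: cv2.resize(i[y:y+h,x:x+w],None,fx=k,fy=k,interpolation=cv2.INTER_CUBIC)
cv2.imwrite("pics/c3.png",np.hstack([c(a,270,110,80,120,5),c(b,230,150,80,120,5)]))
```

```text
11.225 [0.58414612 0.04732142 0.15902399] [ 0.45  0.57 -0.86  1.81  0.51  1.01  1.18] 0.03966194251170419
```

View pics/c3.png

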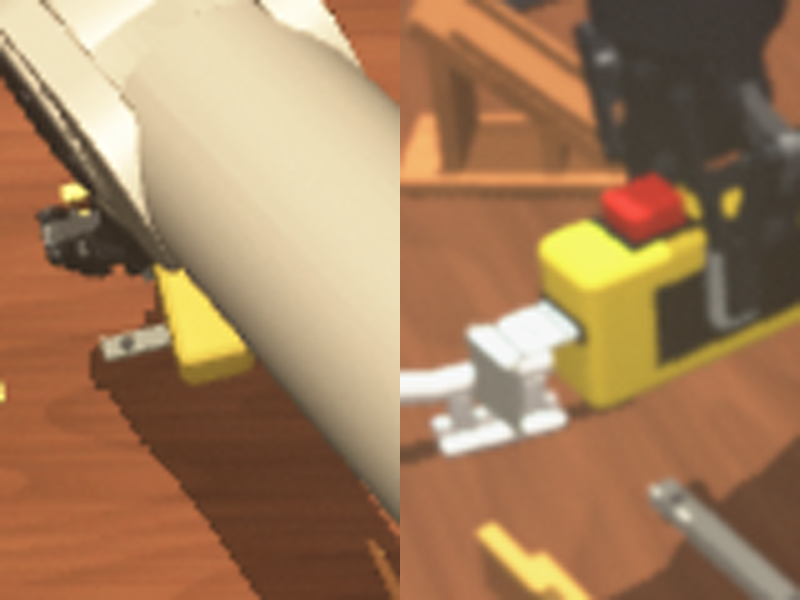

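In the scene crop (origin 230,150, 5×) the rule is level over the sill: nose-left foot (598,408), button top corners (603,197), (655,177), (687,207), (635,228), and hook left edge (506,357) to (521,432). From these I fit how the rule sits in the hand.

Run:
```python
from fit2 import *
S=lambda x,y:(230+(x-400)/5,150+y/5)
T=lambda x,y:(270+x/5,110+y/5)
ob=[("scene",S(598,408),(65,20,1),1),("scene",S(603,197),(38,-12,80),1),("scene",S(655,177),(12,-12,80),1),("scene",S(687,207),(12,12,80),1),("scene",S(635,228),(38,12,80),1),
("scene",S(506,357),(99,16,37.5),.7),("scene",S(521,432),(99,16,6),.7),("scene",S(467,328),(99,-16,37.5),.7)]
t=current_tcp_pos(); Ro=R.from_rotvec(current_tool_rot()).as_matrix(); Mr=Ro@R.from_rotvec([0,0,np.pi]).as_matrix()@FL
print(R.from_matrix(Mr).as_euler("ZYX",degrees=True))
def r(p,k=0):
    A=Mr@R.from_euler("ZY",p[3:5],degrees=True).as_matrix(); og=t+Mr@p[:3]
    q=np.array([(proj(n,og+A@(np.array(x)/1e3))[0]-px)*w for n,px,x,w in ob]); return q if k else np.r_[q.ravel(),p[3]/3,p[4]/3]
z=least_squares(r,[0,0,-.03,0,0],loss="soft_l1",x_scale=[.01,.01,.01,1,1]); print(z.x.round(4)); print(r(z.x,1).round(1).tolist())
print("expected proj resid of nominal",r(np.array([0,0,-.029,0,0]),1).round(1).tolist())
```

```text
[ 1.29584454e+01 -1.06849215e-02 -2.18034546e-02]
[-0.0224 -0.0339 -0.0599 -1.4885 -0.868 ]
[[-0.4, 0.8], [-0.2, 0.2], [0.1, 0.5], [-0.0, -0.7], [-0.4, -1.0], [0.9, 1.0], [-0.3, -0.7], [1.1, -0.1]]
expected proj resid of nominal [[-1.1, 1.7], [-2.0, -1.7], [-1.1, -2.0], [-0.6, -3.0], [-1.6, -2.8], [-0.5, 1.6], [-1.5, 0.4], [-0.9, 0.3]]
```

Run:
```python
from fit2 import *
P=SILL+u*(-.083)
servo_line(P+[0,0,.029+.035],.12); print(current_time_s(),current_wrist_force().round(1))
hit=servo_line(P+[0,0,.029-.003],.03,threshold=4); print(hit,current_tcp_pos(),current_wrist_force().round(1),current_ft_torque().round(2),current_time_s())
b=camera("scene"); cv2.imwrite("pics/s2.png",b); cv2.imwrite("pics/c4.png",cv2.resize(b[190:320,190:350],None,fx=4.5,fy=4.5,interpolation=cv2.INTER_CUBIC))
```

```text
Traceback (most recent call last):
  File "fit2.py", line 6, in <module>
    s2=least_squares(res,s.x,loss="soft_l1",x_scale=[.01,.01,.01,1])
  File "fit.py", line 10, in res
    M=rot(p[3],40); r=[(proj(n,np.array(p[:3])+M@(np.array(q)/1e3))[0]-px)*w for n,px,q,w in obs]
                        ~~~~^^^^^^^^^^^^^^^^^^^^^^^^^^^^^^^^^^^^^^^
  File "h.py", line 13, in proj
    K,t,M=cam(n); q=(np.atleast_2d(P)-t)@M@K.T; return q[:,:2]/q[:,2:]
          ~~~^^^
  File "h.py", line 22, in cam
    W=np.array(json.load(open(f"pics/{n}.json"))); return np.array(camera_params("wrist")["camera_matrix"]),W[:3,3],W[:3,:3]
                                                                   ~~~~~~~~~~~~~^^^^^^^^^
ValueError: time passes only in moves, steps and waits
```

The fit made too many `camera_params` calls, so the script failed before it moved anything. I no longer need the fit and will use only h.py.

```bash
cat >> h.py <<'E'
def tool_level(): return (R.from_euler("Z",yaw,degrees=True)*R.from_rotvec([np.pi,0,0])*R.from_rotvec([0,0,np.pi])).as_rotvec()
E
python3 - <<'E'
from h import *
P=SILL+u*(-.083)
servo_line(P+[0,0,.029+.035],.12); print(current_time_s(),current_wrist_force().round(1))
hit=servo_line(P+[0,0,.029-.003],.03,threshold=4); print(hit,current_tcp_pos(),current_wrist_force().round(1),current_ft_torque().round(2),current_time_s())
b=camera("scene"); cv2.imwrite("pics/s2.png",b); cv2.imwrite("pics/c4.png",cv2.resize(b[190:320,190:350],None,fx=4.5,fy=4.5,interpolation=cv2.INTER_CUBIC))
E
```

```text
12.2667 [-0.8 -1.1 -3.2]
True [0.5843455  0.04856035 0.0385099 ] [0.7 0.2 3.3] [-0.03 -0.07 -0.06] 13.1083
```

View pics/c4.png

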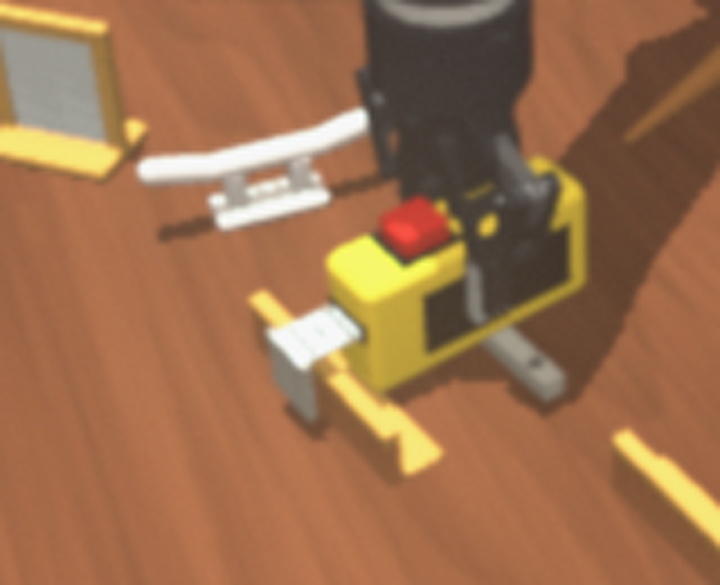

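The hook plate at (295,370) hangs beyond the sill. The case touched the stop bar at TCP z 0.0385, which confirms the grasp height of 0.029 above the underside. Next I raise it slightly, draw it back and lower it behind the bar.

Run:
```python
from h import *
p=current_tcp_pos(); servo_line(SILL+u*(-.083)+[0,0,.0445],.05)
f0=current_wrist_force()
Q=STOP-u*.071
mid=SILL+u*(-.105); servo_line(mid+[0,0,.0445],.06); print("engaged?",(current_wrist_force()-f0).round(2),current_ft_torque().round(2))
servo_line(Q+[0,0,.0445],.08); wait(.1); print("drawn",current_tcp_pos(),(current_wrist_force()-f0).round(2),current_opening(),current_time_s())
hit=servo_line(Q+[0,0,.025],.025,threshold=4); print(hit,current_tcp_pos(),(current_wrist_force()-f0).round(2),current_ft_torque().round(2),current_time_s())
b=camera("scene"); cv2.imwrite("pics/s3.png",b); cv2.imwrite("pics/c5.png",cv2.resize(b[190:320,190:350],None,fx=4.5,fy=4.5,interpolation=cv2.INTER_CUBIC))
```

```text
engaged? [ 2.78  1.97 -1.46] [ 0.19 -0.6   0.02]
drawn [0.50049093 0.02904944 0.04477325] [4.26 1.45 0.54] 0.03948964931422736 15.025
True [0.50161936 0.03018627 0.02849731] [0.21 1.59 7.17] [ 0.01 -0.27 -0.01] 15.675
```

Run:
```python
from h import *
p=current_tcp_pos(); servo_line([p[0],p[1],.0292],.02); f=current_wrist_force()
p=current_tcp_pos(); hit=servo_line(p+u*.012,.015,threshold=5); d=current_tcp_pos()-p
print(hit,(d@u).round(4),(current_wrist_force()-f).round(2),current_ft_torque().round(2),current_time_s())
command_gripper(.085); wait(.3); print(current_opening(),current_time_s(),current_wrist_force().round(2))
b=camera("scene"); cv2.imwrite("pics/s3.png",b); cv2.imwrite("pics/c5.png",cv2.resize(b[190:320,190:350],None,fx=4.5,fy=4.5,interpolation=cv2.INTER_CUBIC))
```

```text
True 0.0033 [-4.01 -1.26  5.28] [ 0.02 -0.19  0.07] 16.4083
0.08517930254320494 17.225 [-1.07 -0.14 -0.31]
```

View pics/c5.png

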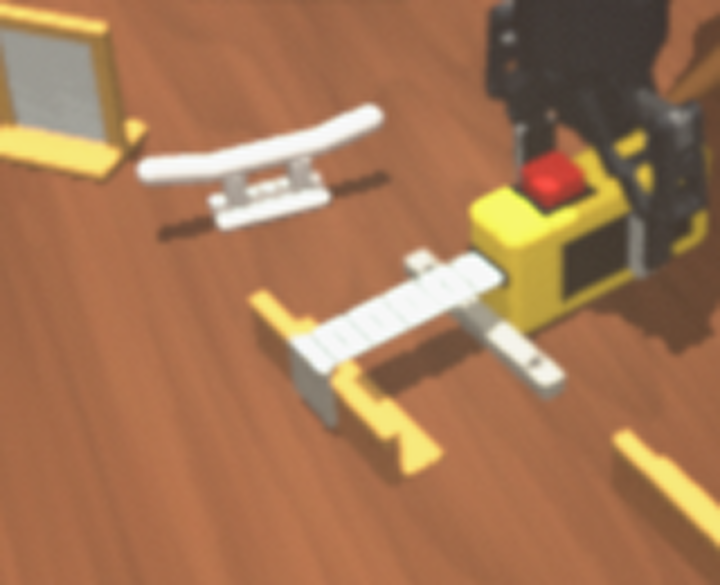

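The rule is flat behind the bar: its nose-left foot is at (520,333) against the stop, the blade runs over the sill, and the hook at (315,385) bears on the far face. The TCP agrees with the stop measurement to within 1 mm. Next I press the button with closed fingers.

Run:
```python
from h import *
B=STOP-u*.0405
p=current_tcp_pos(); servo_line([p[0],p[1],.15],.12); command_gripper(0.0,40)
servo_line(B+[0,0,.105],.1); wait(.2); f0=current_wrist_force(); print(current_time_s(),f0.round(2),current_opening())
h=servo_line(B+[0,0,.07],.02,threshold=2.5); z0=current_tcp_pos(); print(h,z0,(current_wrist_force()-f0).round(2))
h=servo_line(B+[0,0,.07],.01,threshold=20); z1=current_tcp_pos(); print(h,z1,(current_wrist_force()-f0).round(2),current_time_s())
wait(.3); print((current_wrist_force()-f0).round(2),current_tcp_pos())
```

```text
20.0583 [ 0.12  0.65 -0.48] 5.017025693207326e-06
True [0.52879979 0.03574339 0.08676139] [-0.49 -1.18  0.77]
True [0.52875024 0.03571875 0.08103064] [-2.1  -1.28  8.31] 21.8833
[-1.64 -2.15  9.04] [0.52874406 0.03572492 0.08102286]
```

Run:
```python
from h import *
B=STOP-u*.0405
f0=np.array([.12,.65,-.48])
h=servo_line(B+[0,0,.074],.01,threshold=16); print(h,current_tcp_pos(),(current_wrist_force()-f0).round(2),current_time_s())
wait(.3); print(current_tcp_pos(),(current_wrist_force()-f0).round(2))
```

```text
True [0.52874699 0.03575065 0.08101438] [-2.66 -1.32  9.17] 22.4917
[0.52876763 0.03574531 0.08102641] [-3.23 -1.39  8.85]
```

Run:
```python
from h import *
p=current_tcp_pos(); servo_line([p[0],p[1],.2],.12)
reach([.45,-.25,.28],current_tool_rot()); wait(.5)
b=camera("scene"); cv2.imwrite("pics/s4.png",b)
a=cv2.imread("pics/s3.png"); s0=cv2.imread("pics/scene0.png")
def red(i):
    h=cv2.cvtColor(i,cv2.COLOR_BGR2HSV)[200:260,280:350]; m=((h[...,0]<6)|(h[...,0]>174))&(h[...,1]>190)&(h[...,2]>110); v,x=np.nonzero(m); return len(v),x.min()+280,x.max()+280,v.min()+200,v.max()+200
print(red(a),red(b))
for nm,n in(("hook",(250,255,272,290)),("nose/stop",(280,240,320,280))): 
    x0,y0,x1,y1=n; q,r=a[y0:y1,x0:x1],b[y0:y1,x0:x1]; print(nm,cv2.absdiff(q,r).mean(),cv2.phaseCorrelate(q.mean(2),r.mean(2)))
for nm,(x0,y0,x1,y1) in dict(mirror=(180,185,225,232),cleat=(222,210,278,242),jar=(265,330,325,400),cleat2=(320,370,412,400),lid=(415,318,515,390),fid=(325,188,370,225)).items():
    print(nm,cv2.absdiff(s0[y0:y1,x0:x1],b[y0:y1,x0:x1]).mean().round(1) if 0 else cv2.phaseCorrelate(s0[y0:y1,x0:x1].mean(2),b[y0:y1,x0:x1].mean(2)))
print(current_time_s())
```

```text
Traceback (most recent call last):
ValueError: zero-size array to reduction operation minimum which has no identity
```

Run:
```python
from h import *
a=cv2.imread("pics/s3.png"); s0=cv2.imread("pics/scene0.png"); b=cv2.imread("pics/s4.png")
def red(i):
    i=i[200:260,280:350].astype(int); m=(i[...,2]>130)&(i[...,1]<70)&(i[...,0]<70); v,x=np.nonzero(m); return (len(v),x.min()+280,x.max()+280,v.min()+200,v.max()+200) if len(v) else None
print(red(a),red(b))
pc=lambda p,q,B: (lambda r:(np.round(r[0],2).tolist(),round(r[1],2)))(cv2.phaseCorrelate(p[B[1]:B[3],B[0]:B[2]].mean(2),q[B[1]:B[3],B[0]:B[2]].mean(2)))
for n,B in dict(hook=(250,255,272,290),nose=(280,240,320,280)).items(): print(n,pc(a,b,B))
for n,B in dict(mirror=(180,185,225,232),cleat=(222,210,278,242),jar=(265,330,325,400),cleat2=(320,370,412,400),lid=(415,318,515,390),fid=(325,188,370,225)).items(): print(n,pc(s0,b,B))
print(current_time_s(),current_tcp_pos())
```

```text
(90, np.int64(306), np.int64(319), np.int64(224), np.int64(235)) None
hook ([-0.09, 0.07], 1.01)
nose ([0.06, 0.07], 1.0)
mirror ([0.49, -0.05], 0.98)
cleat ([0.04, 0.04], 0.99)
jar ([0.0, -0.03], 1.0)
cleat2 ([-0.03, 0.04], 0.98)
lid ([0.01, -0.02], 1.02)
fid ([0.51, -0.07], 0.24)
25.6583 [ 0.45006924 -0.24990201  0.27999324]
```

Run:
```python
from h import *
a=cv2.imread("pics/s3.png"); s0=cv2.imread("pics/scene0.png"); b=cv2.imread("pics/s4.png")
for i in(a,b):
    h=i[215:245,295:330].astype(int); m=(h[...,2]>110)&(h[...,2]-h[...,1]>70)&(h[...,0]<120)&(h[...,1]-h[...,0]<25); v,x=np.nonzero(m); print(len(v),(x.min()+295,x.max()+295,v.min()+215,v.max()+215) if len(v) else "")
print(b[222:242:3,305:323:3].tolist())
t=camera("top"); t0=cv2.imread("pics/top0.png"); B=(338,212,380,275)
p,q=[i[B[1]:B[3],B[0]:B[2]].mean(2) for i in(t0,t)]; print("fid top",cv2.phaseCorrelate(p,q),abs(p-q).mean())
```

```text
115 (np.int64(306), np.int64(319), np.int64(223), np.int64(235))
81 (np.int64(305), np.int64(319), np.int64(227), np.int64(235))
[[[74, 109, 164], [78, 115, 171], [73, 109, 164], [77, 113, 170], [78, 118, 176], [79, 159, 202]], [[73, 108, 159], [73, 109, 162], [74, 108, 168], [75, 122, 204], [95, 246, 246], [105, 247, 247]], [[75, 109, 171], [71, 96, 235], [75, 93, 247], [73, 93, 247], [82, 214, 244], [105, 247, 247]], [[64, 80, 157], [72, 89, 247], [76, 92, 247], [75, 92, 247], [71, 88, 246], [67, 143, 182]], [[88, 240, 233], [62, 86, 153], [69, 86, 244], [61, 79, 218], [61, 108, 136], [81, 231, 231]], [[109, 247, 247], [97, 246, 245], [65, 119, 130], [81, 230, 232], [92, 245, 247], [76, 220, 239]], [[109, 247, 247], [104, 247, 247], [91, 245, 246], [76, 219, 238], [64, 173, 204], [60, 155, 183]]]
fid top ((0.5560593517842243, -0.05643774500973109), 1.0057252456853452) 0.9520030234315948
```

The button's top edge dropped 4 px (about 7 mm), so it is down and staying down. The hook and nose haven't moved, and neither have the other goods.

```bash
python3 -c "
from cell import *
print(finish_job())"
```

```text
the job is handed in; nothing more can be done
None
```

I handed the job in at about 26 s on the robot's clock, with the rule hooked over the sill's far side, set flat behind the stop bar with its nose against it, the lock button fully down, and the other goods unmoved in the before-and-after pictures.

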